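Seat the tongued collar and jog the cutter to the height gauge

ROBOT

A 6-joint arm with a two-finger parallel gripper is mounted at the origin on the work surface. World frame = base frame: x ahead of the robot, y to its left, z up, the work surface at z = 0. Lengths are in mm, angles in rad, forces in N, time in s.
With the tool pointing down it reaches from about 250 to 775 mm from the base axis. Payload 4 kg.
Tool frame: the origin (TCP) lies at the very end of the fingers, on their centre line; the grasp point (between the pads) lies 19 mm behind it; z points along the fingers, y is the direction in which the jaws open and shut (so a half turn about z gives the same grasp; the last joint's range is limited). The gripper opens to 85 mm and grips with 20 to 120 N. Pads are 22 mm wide; open, the fingers measure 114 mm over their backs; the gripper's body (76 mm by 85 mm) begins 54 mm behind the grasp point. The pads swing forward as they close: fully open they stand 13 mm farther back than shut.
Start: joints at [-1.238, 0.087, 1.371, -0, 1.684, -0.103], TCP at [232.174, -498.611, 231.341] pointing down, gripper open.
Joint ranges: [-3.1, 3.1], [-0.76, 2.03], [0.27, 2.55], [-1.08, 4.22], [0.17, 2.65], [-2.57, 2.57]. Speed limits (rad/s): [2.79, 2.79, 3.14, 3.14, 3.14, 3.14].

INTERFACE

Orientations are given as a rotation vector (axis times angle).
In Python, from rig import arm gives the robot as it stands. Calls block until the motion is done:
- arm.move_to(position, orientation): joint-space move of the TCP to a pose.
- arm.servo_line(position, ori=None, v=150, guard=None): straight line of the TCP; ori=None keeps the orientation; v is the mean speed in mm/s. With guard (N) it stops when the force on the tool has changed by that much, and returns True; else False.
- arm.move_j(angles): joint-space move.
- arm.release() and arm.close(grasp_force=None): open the fingers fully, or close them until they stop; grasp_force is the grip in N (None keeps the last).
- arm.dwell(seconds).
- arm.inverse_kinematics(position, orientation): joint angles nearest the present ones, or None.
- arm.get_obs(): the state.
- arm.capture(name): name is "scene" or "side" or "wrist"; returns a dict with "img" (384x512x3 uint8, red, green, blue), "fovy" (degrees; the focal length in pixels is half the picture's height over the tangent of half this angle, whatever the lens; pixels are square), "cx", "cy" (the principal point, pixels), "world_from_camera" (4x4, takes a point from camera to world coordinates); the wrist camera has in their place "tool_from_camera" (4x4, takes a point from camera to tool coordinates, whose origin is the TCP and whose axes are the flange's). Camera axes: x right, y up, looking along -z (the intrinsics and any distortion apply to the point x, -y, -z); pixel columns grow to the right and rows downward; lengths in mm; the calibration is good to about 2 mm. A picture is of the moment at which its call begins: read the wrist's pose just before it. There is no depth.
A pose or a line that the arm cannot do raises arm.Unreachable and nothing moves.
- arm.sign_off(): hands the job in, once; it reports no verdict.
Trained networks look in a picture, given as the dict that the camera call returned (one of the last four; its "shot" number tells which), for a name from the list of things; names that differ only in an ending like _2 or _b are one class to them, and where a whole thing is asked for, a point or a joint stands for the part that bears it (a point fixed in the world has none). Each returns a list of dicts, best first, with "conf" (0 to 1); they miss things now and then, are a little off and sometimes report something else, mostly with a low value. They report only what shows in the picture. A call takes as long as a camera call. They do not tell look-alikes from the thing itself.
- arm.masks_of(picture, target): "mask" (384x512 bool, what is visible of it).
- arm.landmark_of(picture, target): "point" ([x, y, z] in mm, in the coordinates of the camera as it stood for that picture, good to about 4 mm: a listed point, or the origin of a listed thing).
The state is a dict: "t": time; "joints": joint angles; "qvel": joint speeds; "joint_efforts": joint torques, N m; "ee_pos": TCP position; "orientation": TCP orientation; "force": force on the tool from outside, world axes, zero at the start; "ft_torque": the same for the moment, N m; "gripper_width": opening from 0.0 (shut) to 1.0 (fully open).
Only numpy, scipy, OpenCV 4.12 (cv2) and the standard library are available. Lean on these libraries where they do the work, as an engineer would, in place of code of your own. Each camera call takes 0.05 s, during which the arm holds its last target.

TASK

The spindle moulder is being set up, spindle stopped. The steel collar above the cutter block has not gone home: turn it on the spindle until its two tongues drop into the keyways and it sits flat on the cutter block. Then raise the spindle with the console's spring-centred jog lever, holding it tilted away from you (towards the fence) until the cutter block's top face is level with the underside of the height gauge's finger, and let the lever spring back to centre; leave the gauge and everything else on the table as it is.

Things in the scene. Friction and masses are not known exactly. Their poses are not given: they have to be found in the camera images.
- collar: Loose round steel collar, 64 mm outside diameter, 18 mm high, 34.8 mm bore, 110 g; origin: centre of its underside, z up. Two tongues, 7.4 mm wide, stand inwards from opposite sides of the bore along the collar's x and -x, to 11.5 mm from its axis, in its upper 10 mm only; dark radial lines on its top mark them. Can be gripped anywhere on its round rim.
- collar_top (a point): Centre of the collar's top, 18 mm above its underside. At the start the tongues rest on the arbor's shoulder, the underside 10 mm above the cutter block. Turned until the tongues meet the keyways (either way round, about 5 degrees of play) and let go, the collar drops 10 mm on to the cutter block; its top is then flush with the shoulder.
- cutter_top (a point): On the spindle's axis, at the flat top face of the aluminium cutter block; 50 mm above the table at the start, rises with the spindle; its x and -x point along the arbor's two keyways. The block is round, 98 mm diameter, 40 mm high, with two knives that reach 56 mm from the axis and 1 mm above the face. Around it lies an insert ring, 224 mm diameter, 3 mm thick.
- arbor_shoulder (a point): Centre of the arbor's shoulder, 18 mm above cutter_top, axes as cutter_top. The steel arbor stands up out of the block: 32 mm diameter up to this shoulder, with two opposite keyways 10 mm wide and 5.5 mm deep, open at the top; then an 18 mm threaded nose, 22 mm high. The arbor does not turn; seen from above, the knives stand 52 degrees anticlockwise of the keyways.
- spindle (a joint): Height of the spindle (arbor, cutter block, collar) above its lowest position, m, 0 to 0.030; starts at 0. Only the jog lever should move it: with the lever tilted 0.55 rad it moves at about 10 mm/s, at its stop about 13 mm/s, pressed hard against the stop faster still; it stops within 1 mm and stays when the lever is let go. It can be jogged up and down as often as wanted.
- gauge_tip (a point): Middle of the lower edge at the end of the height gauge's flat finger (12 mm wide, 4 mm thick), locked 62 to 73 mm above the table, 80 mm from the spindle's axis. The finger points along this point's -x to the spindle. The gauge's upright 14 mm column, 215 mm tall, stands 95 mm behind the tip (+x) on a 70 x 52 x 30 mm steel base.
- console: Grey control box fixed on the table, 120 (x) x 110 (y) x 60 mm high, to the left or the right of the spindle; origin under its centre, x points to the back (away from the operator, towards the fence), z up. The jog lever stands up out of its top; a stop button and a key switch are on its front.
- jog_lever (a joint): Tilt of the jog lever against its spring, rad: 0 centred (upright within 3 degrees), positive along the console's +x, away from the operator (spindle rises), negative towards the operator (spindle sinks); stops at +-0.65. It takes 1.2 N m (11 N at the knob) at 0.55. The spindle starts to move at about 0.3; speed grows with tilt. Let go, it springs back to 0.
- jog_knob (a point): Middle of the lever's black knob: 54 mm long, 22 mm diameter at its foot to 30 mm near its top, on a thin rod. This point is 112 mm from the lever's hinge, which lies 60 mm above the table over the console's origin and runs along the console's y; the lever's top is 24 mm farther up.
- nut: hexagonal spindle nut, 36 mm across flats, 24 mm high, lying loose; origin under its centre. Leave it.
- spacer: plain steel spacer ring, 60 mm diameter, 25 mm high, 33 mm bore, no tongues, lying loose; origin under its centre. Leave it.
- spanner: loose steel spanner, 200 mm long, lying flat; origin under it, x along it. Leave it.
- spray: loose spray can, 58 mm diameter, 190 mm tall, standing; origin under its centre. Leave it.
- brush: loose bench brush, 200 mm long; origin under it, x along it. Leave it.
- push_block: loose wooden push block, 200 x 75 x 65 mm; origin under its centre. Leave it.
- sample: loose offcut of rebated moulding, 180 x 45 x 22 mm; origin under its centre. Leave it.
- tray: plywood tray of spare tooling, 170 x 120 x 35 mm, fixed; origin under its centre. Takes the place on the other side from the console.
Things that resemble listed ones, but are neither listed nor needed, are in the scene too. What is shaped like the collar but purple, red or turquoise is not meant.

How it is judged (in metres and radians):
On the way, in this order (a step that is already met when the one before it is completed fails the run):
1. the collar has dropped home on the cutter block (underside within 3 mm of its top face, within 5 mm of the axis, level) (z of collar in the frame of cutter_top between -0.003 and 0.003 m and horizontal distance between collar and cutter_top below 0.005 m and angle between collar's own z axis and vertical below 0.08 rad), for 0.3 s.
2. the jog lever is held tilted away from the operator (beyond 0.25 rad for 0.3 s) with the collar home (all of step 1 and value of joint jog_lever above 0.25 rad), for 0.3 s.
At the end, for the whole second after the job is handed in: The collar sits home (underside within 3 mm of the cutter block's top, within 5 mm of the axis, tilted under 0.08 rad), the cutter block's top is within 3 mm of the height of the underside of the gauge's finger, the spindle is still, and the jog lever is within 0.06 rad of centred (all of step 1 and z of cutter_top in the frame of gauge_tip between -0.003 and 0.003 m and value of joint jog_lever between -0.06 and 0.06 rad and velocity of joint spindle between -0.002 and 0.002 m/s); the robot touches nothing.
It fails at once if the spindle is pulled up by hand (rising over 5 mm/s, more than 4 mm up, with the lever within 0.1 rad of centred) (value of joint spindle above 0.004 m and velocity of joint spindle above 0.005 m/s and value of joint jog_lever between -0.1 and 0.1 rad).
It fails at once if the height gauge's finger is shifted by more than 3 mm (distance of gauge_tip from where it was at the start of the episode above 0.003 m).
It fails at once if the nut, spacer, spanner, spray can, brush, push block or moulding offcut is moved by more than 30 mm (distance of any of nut, spacer, spanner, spray, brush, push_block, sample from where it was at the start of the episode above 0.03 m).
It also fails if it takes over 56 s, if anything falls off the work surface, if the arm or the gripper's body presses on something with over 40 N, if the wrist force passes 120 N, or if a joint passes its speed limit or range.

## Working session

There is one attempt and no reset: what is moved stays moved. The work goes in short steps, each a Python script; the robot and the scene stay as the last script left them, time stands still between calls to the robot, and variables do not carry over. Pictures are saved under pics/ and viewed, and the job is handed in when it is done.

```bash
ls; mkdir -p pics
python3 - <<'E'
from rig import arm
import cv2,numpy as np
print(arm.get_obs())
for n in ["scene","side","wrist"]:
    p=arm.capture(n)
    cv2.imwrite(f"pics/{n}0.png",p["img"][:,:,::-1])
    print(n,{k:v for k,v in p.items() if k!="img"})
    for t in ["collar","cutter_top","gauge_tip","jog_knob","console","arbor_shoulder"]:
        r=arm.landmark_of(p,t)
        M=p.get("world_from_camera")
        for d in r[:3]:
            q=np.array(d["point"])
            print(t,round(d["conf"],2),(M@np.append(q,1))[:3].round(1) if M is not None else q)
E
```

```text
pics
{'t': 0.0, 'joints': array([-1.23812555e+00,  8.79413379e-02,  1.37230109e+00, -1.68487755e-05,
        1.68358125e+00, -1.03097755e-01]), 'qvel': array([-8.01202356e-04, -3.65012783e-04, -1.20548296e-03,  4.06439664e-04,
       -5.71122030e-05, -1.28602781e-03]), 'joint_efforts': array([-1.43263544e-03, -3.51864839e+01, -3.13275039e+01, -1.83801644e-04,
        1.08294992e-02,  2.64276895e-05]), 'ee_pos': array([ 231.9839391 , -498.12059447,  230.12282856]), 'orientation': array([-3.06515446e+00, -6.78618919e-01,  4.27211930e-04]), 'force': array([ 0.81532771, -0.17732708,  0.50614525]), 'ft_torque': array([-0.00480697, -0.02560292, -0.00282558]), 'gripper_width': 0.9985527084017978}
scene {'fovy': 50.90367497630673, 'cx': 256.42974376838646, 'cy': 189.6733572563031, 'world_from_camera': array([[-6.08019361e-01, -6.57068803e-01,  4.45615356e-01,
         1.21243963e+03],
       [ 7.93922031e-01, -5.03575815e-01,  3.40733338e-01,
         5.29236935e+02],
       [ 5.15869288e-04,  5.60956315e-01,  8.27845243e-01,
         1.34443004e+03],
       [ 0.00000000e+00,  0.00000000e+00
[... 977 characters left out ...]
 0.36 [582.7  54.6  74.9]
cutter_top 0.18 [585.1  55.3  65.3]
gauge_tip 0.57 [648.9 108.6  70.4]
gauge_tip 0.26 [ 440.7 -285.9   -7.3]
jog_knob 0.46 [413.4 324.8 168.7]
console 0.62 [415.8 323.1  -6.4]
arbor_shoulder 0.92 [583.8  58.7  66.3]
wrist {'fovy': 62.55220405352973, 'cx': 257.11880258862925, 'cy': 190.06857880675534, 'tool_from_camera': array([[-2.93761701e-05,  9.62149108e-01,  2.72523564e-01,
         6.84100168e+01],
       [ 9.99999508e-01, -2.42045951e-04,  9.62340459e-04,
         3.25068749e-01],
       [ 9.91878240e-04,  2.72523458e-01, -9.62148627e-01,
        -1.42715595e+02],
       [ 0.00000000e+00,  0.00000000e+00,  0.00000000e+00,
         1.00000000e+00]]), 'shot': 3}
```

View pics/scene0.png

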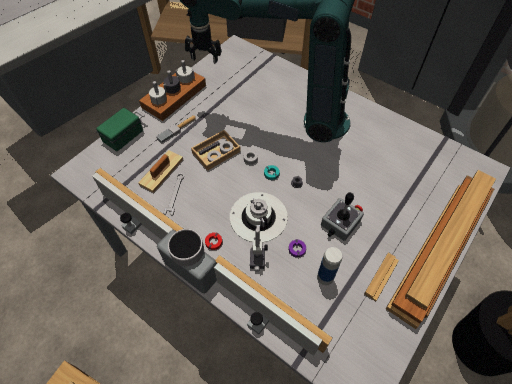

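View pics/side0.png

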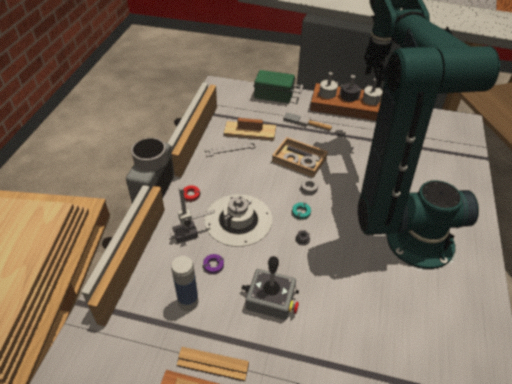

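```bash
cat > h.py <<'E'
from rig import arm
import cv2,numpy as np
from scipy.spatial.transform import Rotation as R
def down(yaw): # tool y (jaw) axis ; yaw = angle of tool x in world
    x=np.array([np.cos(yaw),np.sin(yaw),0]);z=np.array([0,0,-1.]);y=np.cross(z,x)
    return R.from_matrix(np.c_[x,y,z]).as_rotvec()
def wrist():
    o=arm.get_obs();p=arm.capture("wrist")
    T=np.eye(4);T[:3,:3]=R.from_rotvec(o["orientation"]).as_matrix();T[:3,3]=o["ee_pos"]
    p["world_from_camera"]=T@p["tool_from_camera"];return p
def f(p): return 192/np.tan(np.radians(p["fovy"]/2))
def ray(p,u,v):
    F=f(p);d=np.array([(u-p["cx"])/F,-(v-p["cy"])/F,-1]);M=p["world_from_camera"]
    return M[:3,3],M[:3,:3]@d
def atz(p,u,v,z):
    c,d=ray(p,u,v);return c+d*(z-c[2])/d[2]
def proj(p,X):
    q=np.linalg.inv(p["world_from_camera"])@np.append(X,1);F=f(p)
    return p["cx"]+F*q[0]/-q[2],p["cy"]+F*q[1]/q[2]
def lm(p,t,n=3):
    for d in arm.landmark_of(p,t)[:n]:
        print(t,round(d["conf"],2),(p["world_from_camera"]@np.append(d["point"],1))[:3].round(1))
def save(p,n): cv2.imwrite(f"pics/{n}.png",cv2.resize(p["img"][:,:,::-1],(768,576),interpolation=cv2.INTER_CUBIC))
E
python3 - <<'E'
from h import *
o=arm.get_obs();m=R.from_rotvec(o["orientation"]).as_matrix();print("toolx yaw",np.arctan2(m[1,0],m[0,0]))
for y in np.arange(-3.2,3.2,.4):
    s=[]
    for P in ([584,57,57],[584,57,260]):
        q=arm.inverse_kinematics(P,down(y)); s.append(None if q is None else np.round(q,2))
    print(round(y,2),s)
E
```

```text
toolx yaw 0.4358342632077535
-3.2 [array([ 0.  ,  0.26,  1.52, -0.  ,  1.36, -1.51]), array([ 0.  ,  0.17,  1.23, -0.  ,  1.75, -1.51])]
-2.8 [array([ 0.  ,  0.26,  1.52, -0.  ,  1.36, -1.91]), array([ 0.  ,  0.17,  1.23, -0.  ,  1.75, -1.91])]
-2.4 [array([ 0.  ,  0.26,  1.52, -0.  ,  1.36, -2.31]), array([ 0.  ,  0.17,  1.23, -0.  ,  1.75, -2.31])]
-2.0 [None, None]
-1.6 [None, None]
-1.2 [None, None]
-0.8 [array([0.  , 0.26, 1.52, 0.  , 1.36, 2.37]), array([0.  , 0.17, 1.23, 0.  , 1.75, 2.37])]
-0.4 [array([ 0.  ,  0.26,  1.52, -0.  ,  1.36,  1.97]), array([ 0.  ,  0.17,  1.23, -0.  ,  1.75,  1.97])]
-0.0 [array([ 0.  ,  0.26,  1.52, -0.  ,  1.36,  1.57]), array([ 0.  ,  0.17,  1.23, -0.  ,  1.75,  1.57])]
0.4 [array([ 0.  ,  0.26,  1.52, -0.  ,  1.36,  1.17]), array([ 0.  ,  0.17,  1.23, -0.  ,  1.75,  1.17])]
0.8 [array([ 0.  ,  0.26,  1.52, -0.  ,  1.36,  0.77]), array([ 0.  ,  0.17,  1.23, -0.  ,  1.75,  0.77])]
1.2 [array([ 0.  ,  0.26,  1.52, -0.  ,  1.36,  0.37]), array([ 0.  ,  0.17,  1.23, -0.  ,  1.75,  0.37])]
1.6 [array([ 0.  ,  0.26,  1.52, -0.  ,  1.36, -0.03]), array([ 0.  ,  0.17,  1.23, -0.  ,  1.75, -0.03])]
2.0 [array([ 0.  ,  0.26,  1.52, -0.  ,  1.36, -0.43]), array([ 0.  ,  0.17,  1.23, -0.  ,  1.75, -0.43])]
2.4 [array([ 0.  ,  0.26,  1.52, -0.  ,  1.36, -0.83]), array([ 0.  ,  0.17,  1.23, -0.  ,  1.75, -0.83])]
2.8 [array([ 0.  ,  0.26,  1.52, -0.  ,  1.36, -1.23]), array([ 0.  ,  0.17,  1.23, -0.  ,  1.75, -1.23])]
```

Run:
```python
from h import *
arm.move_to([584,57,250],down(2.3))
p=wrist();save(p,"w1")
for t in ["collar","cutter_top","gauge_tip","arbor_shoulder","collar_top"]: lm(p,t)
print(arm.get_obs()["t"],arm.get_obs()["ee_pos"])
p=arm.capture("side")
img=p["img"][200:330,150:320,::-1];cv2.imwrite("pics/s1.png",cv2.resize(img,None,fx=4,fy=4,interpolation=cv2.INTER_CUBIC))
```

```text
collar 0.89 [ 7.701e+02 -1.120e+01 -1.000e-01]
collar 0.8 [584.6  57.6  65.5]
collar 0.65 [608.  254.2   5.6]
cutter_top 0.67 [583.5  54.5  53.3]
gauge_tip 0.68 [646.3 101.2  74.5]
arbor_shoulder 0.59 [580.2  55.2  69.4]
collar_top 0.86 [771.6 -10.   17.3]
collar_top 0.84 [585.7  53.4  80.1]
collar_top 0.73 [605.9 254.1  16.9]
3.6917 [584.03522045  56.51132873 250.01163202]
```

View pics/w1.png

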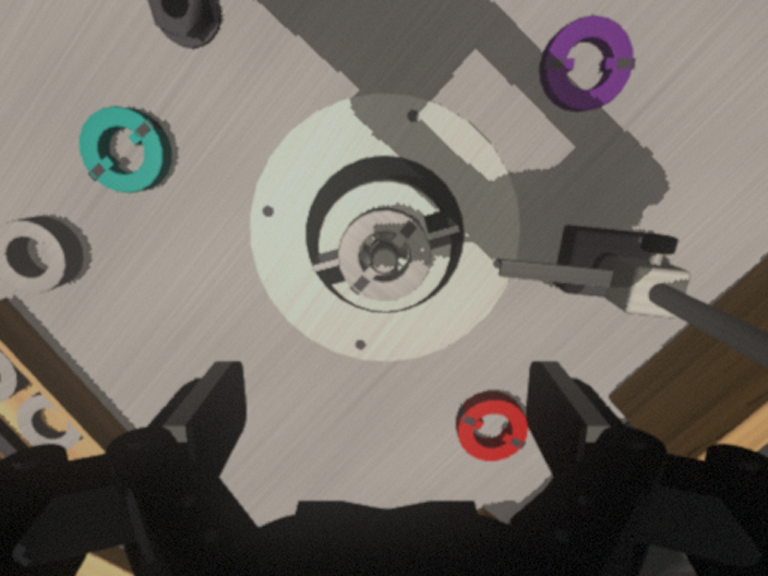

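View pics/s1.png

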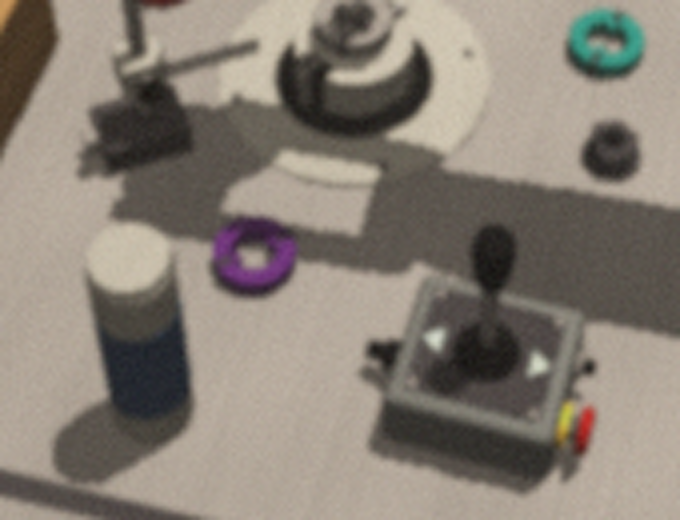

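Run:
```python
from h import *
p=wrist()
img=p["img"][100:215,190:325,::-1];cv2.imwrite("pics/w2.png",cv2.resize(img,None,fx=5,fy=5,interpolation=cv2.INTER_CUBIC))
import pickle;pickle.dump({k:p[k] for k in p},open("p.pkl","wb"))
```

```text
(no output)
```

View pics/w2.png

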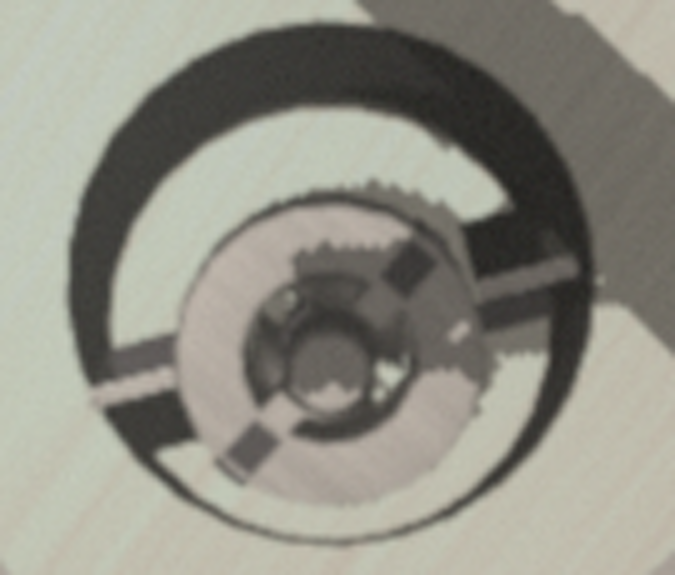

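Run:
```python
from h import *
import pickle;p=pickle.load(open("p.pkl","rb"))
P=lambda u,v,z: atz(p,190+u/5-.4,100+v/5-.4,z)
a,b=P(410,265,78),P(250,450,78);d=a-b
print("collar",a,b,(a+b)/2,np.degrees(np.arctan2(d[1],d[0])))
a,b=P(575,267,51),P(95,397,51);d=a-b
print("knife",a,b,(a+b)/2,np.linalg.norm(d),np.degrees(np.arctan2(d[1],d[0])))
k=np.arctan2(d[1],d[0])-np.radians(52);print("key",np.degrees(k))
img=p["img"][100:215,190:325,::-1];im=cv2.resize(img,None,fx=5,fy=5,interpolation=cv2.INTER_CUBIC)
c=np.array([584,57,0])
# hough-ish: collar circle center
def Z(X): u,v=proj(p,X);return (int((u-190+.4)*5),int((v-100+.4)*5))
for r,z,col in((32,78,(0,0,255)),(16,68,(0,255,0)),(49,50,(255,0,0)),(17.4,78,(0,255,255))):
    pts=np.array([Z(c+[r*np.cos(t),r*np.sin(t),z]) for t in np.linspace(0,6.28,60)]);cv2.polylines(im,[pts],True,col,1)
for s in(1,-1):
    for w in (-5,5):
        e=np.array([np.cos(k),np.sin(k),0])*s;n=np.array([-e[1],e[0],0])
        cv2.line(im,Z(c+e*10.5+n*w+[0,0,68]),Z(c+e*16+n*w+[0,0,68]),(255,0,255),1)
    print(proj(p,c+[0,0,68]))
cv2.imwrite("pics/w3.png",im)
```

```text
collar [581.62184833  80.10070202  78.        ] [582.8963417  29.6837968  78.       ] [582.25909501  54.89224941  78.        ] 91.44807663187369
knife [612.48218949 101.3051428   51.        ] [553.04714211   9.30736915  51.        ] [582.7646658   55.30625598  51.        ] 109.52677851931173 57.1355689320317
key 5.135568932031702
(np.float64(257.96676733073855), np.float64(168.96166700104743))
(np.float64(257.96676733073855), np.float64(168.96166700104743))
```

View pics/w3.png

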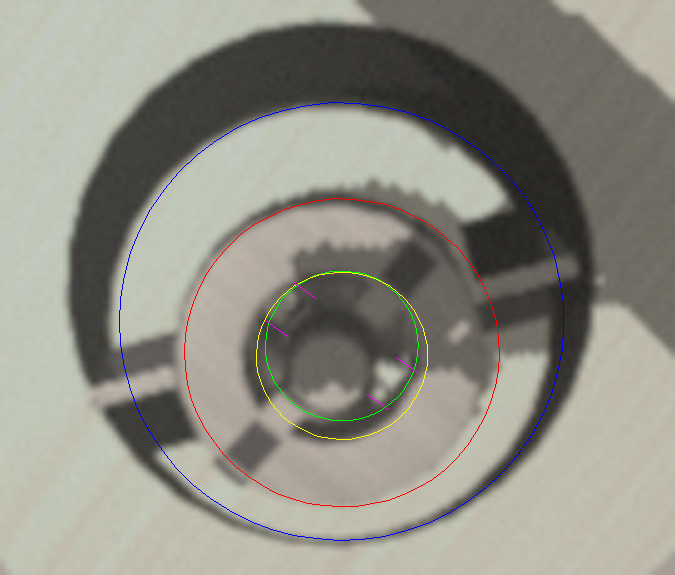

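Run:
```python
from h import *
c=[582.5,55.2]
y0=1.9;y1=y0+np.radians(93.7)
s=lambda m:(lambda o:print(m,round(o["t"],2),o["ee_pos"].round(1),o["force"].round(1),round(o["gripper_width"],3)))(arm.get_obs())
arm.move_to(c+[110],down(y0));s("above")
print(arm.servo_line(c+[52],v=60,guard=8));s("down")
arm.close(30);s("closed")
p=wrist();save(p,"g1")
N=4
for i in range(1,N+1):
    g=arm.servo_line(c+[52],down(y0+(y1-y0)*i/N),v=60);s(i)
arm.release();s("rel")
arm.dwell(.3)
arm.servo_line(c+[110],v=100)
p=wrist();save(p,"g2");lm(p,"collar");s("up")
arm.move_to([584,57,250],down(2.3))
p=wrist();save(p,"g3")
img=p["img"][100:215,190:325,::-1];cv2.imwrite("pics/g4.png",cv2.resize(img,None,fx=5,fy=5,interpolation=cv2.INTER_CUBIC))
s("")
```

```text
above 4.41 [583.2  55.2 110.9] [ 0.4 -0.3  1.2] 1.003
False
down 5.53 [582.9  55.2  52.6] [ 0.7 -0.3  0.1] 0.999
closed 5.86 [582.9  55.2  52.8] [-1.1 -0.8  2.4] 0.723
1 6.47 [583.1  55.2  52.7] [ 0.4 -0.1  5.1] 0.722
2 7.03 [583.   55.2  52.7] [-0.8  0.3  5.3] 0.721
3 7.58 [583.   55.2  52.7] [-0.3  0.6  5.6] 0.724
4 8.14 [581.8  55.3  50.9] [-0.3  0.1 -1.9] 0.724
rel 8.51 [582.5  55.2  52. ] [-0.3  0.   0.3] 1.0
collar 0.91 [584.1  54.8  53.3]
collar 0.71 [602.8 251.1   3.4]
up 9.64 [581.8  55.2 108.8] [-0.2  0.3  0.2] 0.997
 10.82 [583.6  57.  248.7] [-0.4 -0.3  0.4] 0.999
```

View pics/g1.png

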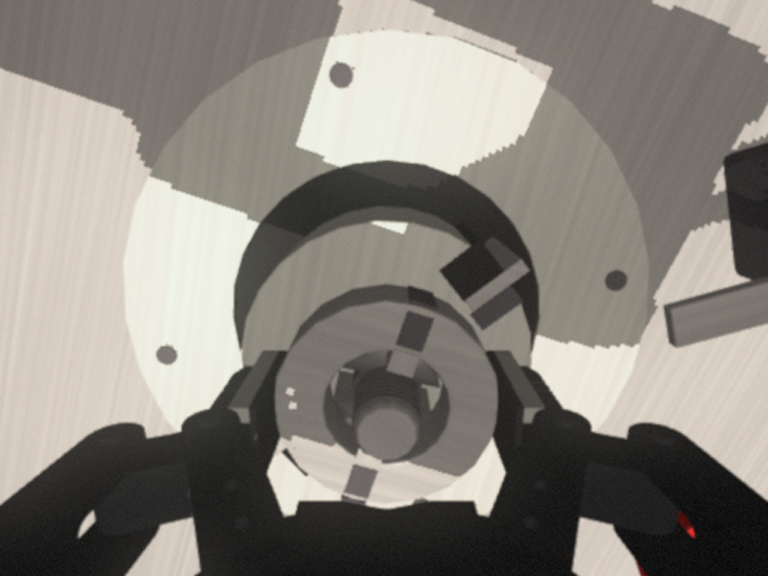

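View pics/g4.png

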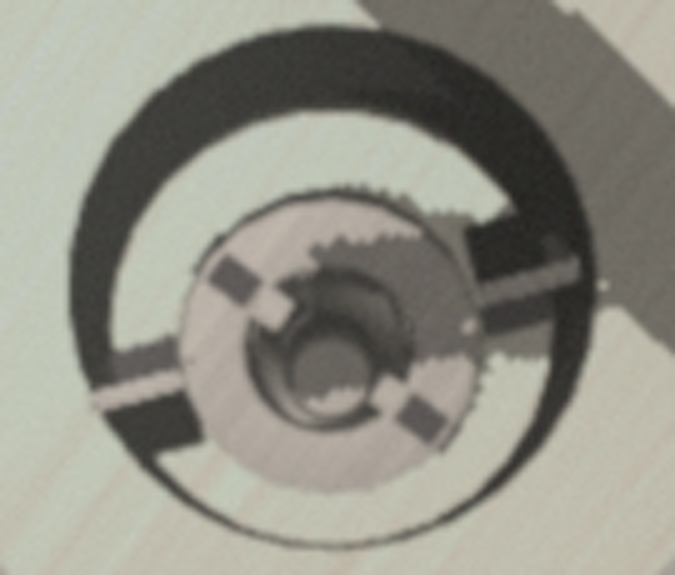

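Run:
```python
from h import *
p=wrist()
im=cv2.resize(p["img"][100:215,190:325,::-1],None,fx=5,fy=5,interpolation=cv2.INTER_CUBIC)
c=np.array([582.5,55.2,0])
def Z(X): u,v=proj(p,X);return (int((u-190+.4)*5),int((v-100+.4)*5))
for r,z,col in((32,78,(0,0,255)),(32,68,(0,255,0)),(32,50,(0,255,255)),(49,50,(255,0,0))):
    pts=np.array([Z(c+[r*np.cos(t),r*np.sin(t),z]) for t in np.linspace(0,6.28,60)]);cv2.polylines(im,[pts],True,col,1)
cv2.imwrite("pics/g5.png",im)
for n in("scene","side"):
    q=arm.capture(n)
    for t in["collar","cutter_top","gauge_tip","console","jog_knob"]:lm(q,t,4)
    if n=="scene":
        cv2.imwrite("pics/g6.png",cv2.resize(q["img"][160:290,200:380,::-1],None,fx=4,fy=4,interpolation=cv2.INTER_CUBIC))
```

```text
collar 0.77 [771.5  -9.3  -3.7]
collar 0.74 [604.9 249.1   2.4]
collar 0.59 [582.5  56.2  46.7]
collar 0.48 [383.3 -23.8  -3.1]
cutter_top 0.98 [583.   53.5  48.5]
console 0.67 [ 4.146e+02  3.243e+02 -2.000e-01]
jog_knob 0.53 [412.4 324.5 175.1]
collar 0.72 [769.2  -8.4  -2.4]
collar 0.71 [609.6 254.   -4.8]
collar 0.62 [388.7 -27.6  -1.2]
collar 0.51 [581.9  55.3  51.9]
cutter_top 0.6 [581.6  57.1  46.9]
gauge_tip 0.74 [645.7 106.1  70.9]
console 0.61 [412.2 319.6  -4.2]
console 0.59 [585.7  55.   50.5]
jog_knob 0.45 [412.6 320.9 167. ]
```

View pics/g5.png

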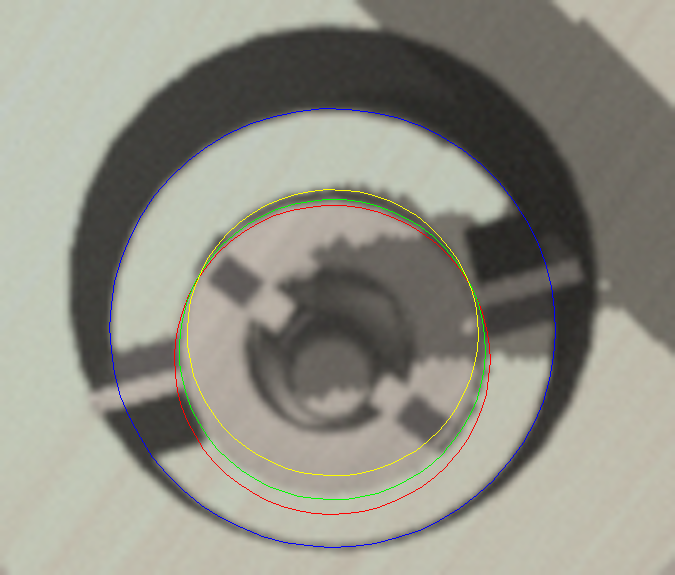

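View pics/g6.png

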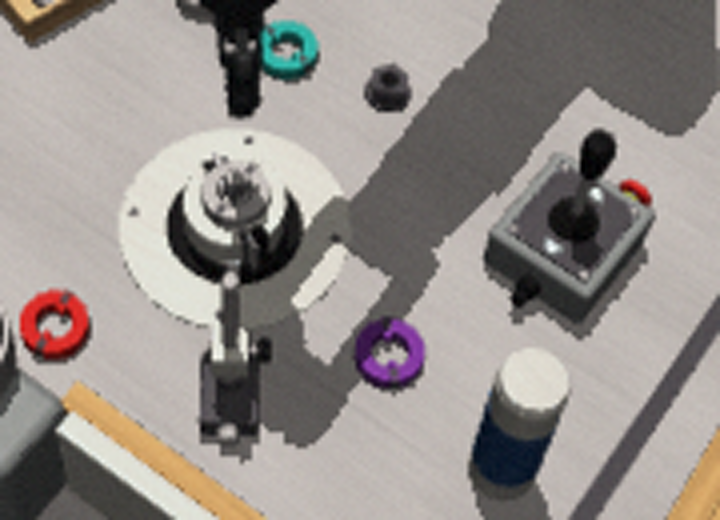

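```bash
cat >> h.py <<'E'
def lookpose(target,az,tilt,dist):
    # camera looks horizontally along azimuth az; tool tilted by tilt from vertical
    f=np.array([np.cos(az),np.sin(az),0]);u=np.array([0,0,1.])
    z=np.sin(tilt)*f-np.cos(tilt)*u; x=-np.cos(tilt)*f-np.sin(tilt)*u; y=np.cross(z,x)
    Rm=np.c_[x,y,z]; vd=Rm@np.array([-.2725,0,.962]); cam=np.array(target)-dist*vd
    return cam-Rm@np.array([68.4,.3,-142.7]),R.from_matrix(Rm).as_rotvec()
E
python3 - <<'E'
from h import *
for n in("scene","side"):
    q=arm.capture(n)
    for t in["spray"]:lm(q,t,4)
for az in (-.92,-1.2,-.6,2.2):
  for t in (.4,.6,.8):
    P,o=lookpose([630,92,60],az,t,300)
    q=arm.inverse_kinematics(P,o);print(az,t,P.round(),None if q is None else q.round(2))
E
```

```text
spray 0.58 [6.381e+02 3.917e+02 4.000e-01]
spray 0.5 [409.1 319.8 174.9]
spray 0.61 [ 6.41e+02  3.93e+02 -2.00e-01]
spray 0.41 [515.9 549.   -2.4]
-0.92 0.4 [588. 147. 189.] [ 0.35  0.15  1.44 -0.38  1.44 -0.27]
-0.92 0.6 [573. 166. 173.] [ 0.49  0.15  1.53 -0.6   1.39 -0.07]
-0.92 0.8 [561. 182. 152.] [ 0.62  0.21  1.6  -0.82  1.39  0.15]
-1.2 0.4 [605. 156. 189.] [ 0.37  0.27  1.29 -0.4   1.58 -0.01]
-1.2 0.6 [596. 179. 173.] [ 0.49  0.32  1.33 -0.59  1.58  0.14]
-1.2 0.8 [588. 198. 152.] [ 0.6   0.4   1.34 -0.77  1.61  0.29]
-0.6 0.4 [573. 131. 189.] [ 0.3   0.02  1.57 -0.32  1.3  -0.63]
-0.6 0.6 [553. 144. 173.] [ 0.43 -0.03  1.73 -0.55  1.17 -0.39]
-0.6 0.8 [536. 156. 152.] [ 0.57 -0.03  1.86 -0.83  1.11 -0.09]
2.2 0.4 [671.  36. 189.] [-0.16  0.56  0.9   0.3   1.96  2.42]
2.2 0.6 [685.  17. 173.] [-0.23  0.72  0.76  0.44  2.11  2.42]
2.2 0.8 [697.   0. 152.] [-0.29  0.88  0.6   0.59  2.25  2.46]
```

Run:
```python
from h import *
import pickle
P,o=lookpose([620,85,60],-.92,.75,300)
arm.move_to(P,o);arm.dwell(.3)
p=wrist();save(p,"v1");pickle.dump(p,open("v1.pkl","wb"))
for t in["collar","cutter_top","gauge_tip"]:lm(p,t)
print(arm.get_obs()["t"])
```

```text
collar 0.78 [607.5 249.8   4. ]
collar 0.69 [585.6  56.3  52.9]
collar 0.62 [ 7.725e+02 -8.700e+00  6.000e-01]
cutter_top 0.64 [583.7  53.2  53.2]
gauge_tip 0.83 [645.6 103.   70.1]
12.9833
```

View pics/v1.png

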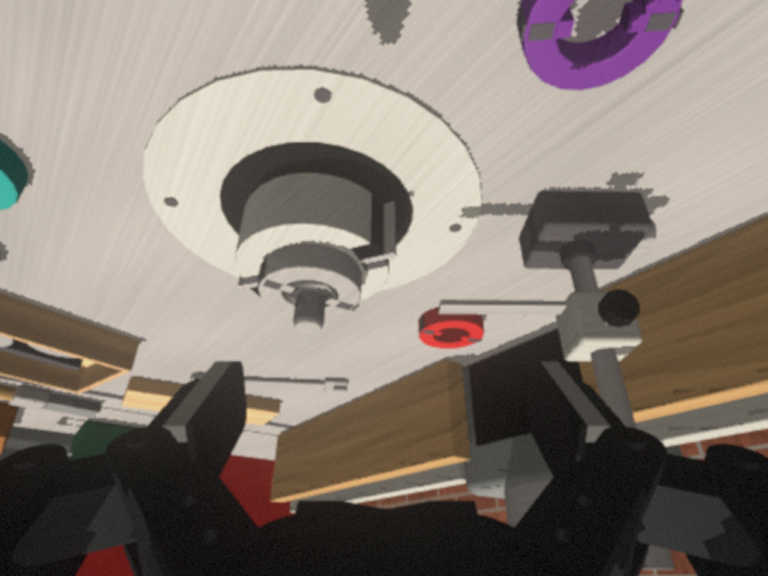

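Run:
```python
import pickle,cv2
p=pickle.load(open("v1.pkl","rb"))
a=p["img"][110:230,140:310,::-1];cv2.imwrite("pics/v2.png",cv2.resize(a,None,fx=4.5,fy=4.5,interpolation=cv2.INTER_CUBIC))
a=p["img"][185:225,280:350,::-1];cv2.imwrite("pics/v3.png",cv2.resize(a,None,fx=10,fy=10,interpolation=cv2.INTER_CUBIC))
p=pickle.load(open("p.pkl","rb"))
a=p["img"][160:200,320:390,::-1];cv2.imwrite("pics/v4.png",cv2.resize(a,None,fx=10,fy=10,interpolation=cv2.INTER_CUBIC))
```

```text
(no output)
```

View pics/v2.png

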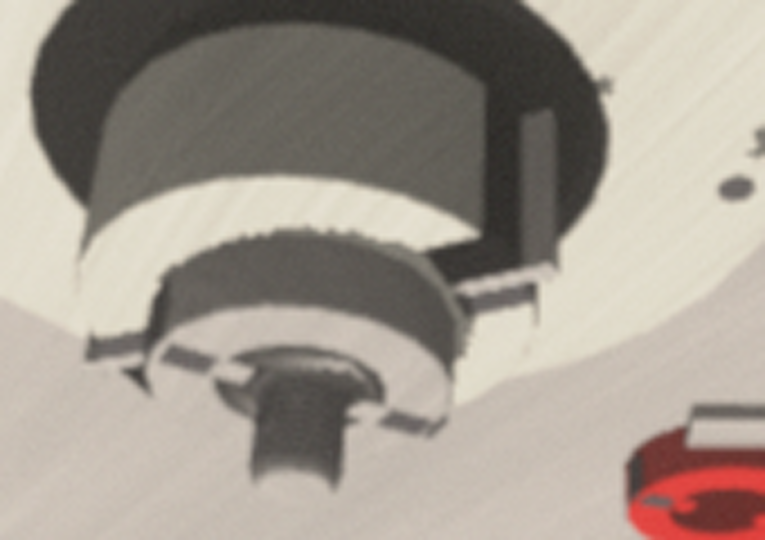

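View pics/v3.png

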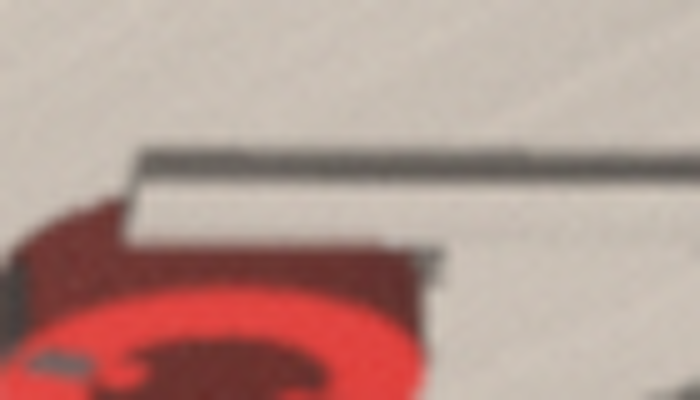

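View pics/v4.png

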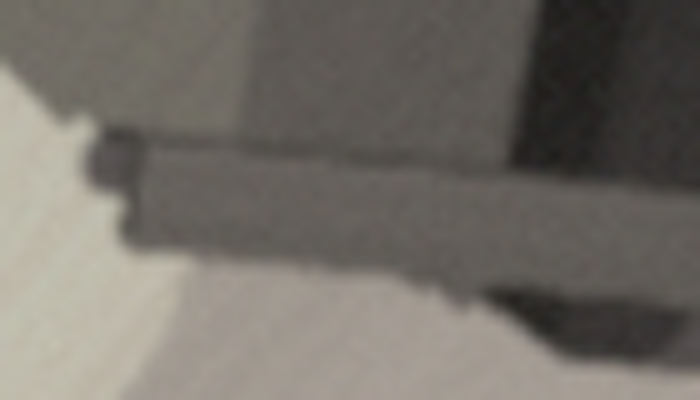

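```bash
cat >> h.py <<'E'
def tri(obs):
    A=np.zeros((3,3));b=np.zeros(3);
    for p,u,v in obs:
        c,d=ray(p,u,v);d=d/np.linalg.norm(d);M=np.eye(3)-np.outer(d,d);A+=M;b+=M@c
    X=np.linalg.solve(A,b);return X,[tuple(np.round(np.array(proj(p,X))-[u,v],1)) for p,u,v in obs]
E
python3 - <<'E'
from h import *
import pickle
v=pickle.load(open("v1.pkl","rb"));p=pickle.load(open("p.pkl","rb"))
print("top near",tri([(v,293.25,202.75),(p,333.55,174.55)]))
print("low near",tri([(v,293.55,199.55),(p,329.5,172.5)]))
print("top far",tri([(v,292.1,209.1),(p,332.5,184.1)]))
im=cv2.resize(v["img"][110:230,140:310,::-1],None,fx=4.5,fy=4.5,interpolation=cv2.INTER_CUBIC)
c=np.array([582.5,55.2,0])
def Z(X): u,w=proj(v,X);return (int((u-140+.4)*4.5),int((w-110+.4)*4.5))
for r,z,col in((49,50,(255,0,0)),(32,68,(0,255,0))):
    pts=np.array([Z(c+[r*np.cos(t),r*np.sin(t),z]) for t in np.linspace(0,6.28,60)]);cv2.polylines(im,[pts],True,col,1)
cv2.imwrite("pics/v5.png",im)
E
```

```text
top near (array([644.66906212, 105.52513328,  75.90559027]), [(np.float64(0.1), np.float64(0.0)), (np.float64(-0.0), np.float64(-0.0))])
low near (array([642.80444872, 105.38068426,  72.60868991]), [(np.float64(-2.1), np.float64(-0.5)), (np.float64(1.9), np.float64(0.3))])
top far (array([650.49109892,  97.65896388,  77.33946667]), [(np.float64(0.2), np.float64(0.0)), (np.float64(-0.2), np.float64(-0.0))])
```

View pics/v5.png

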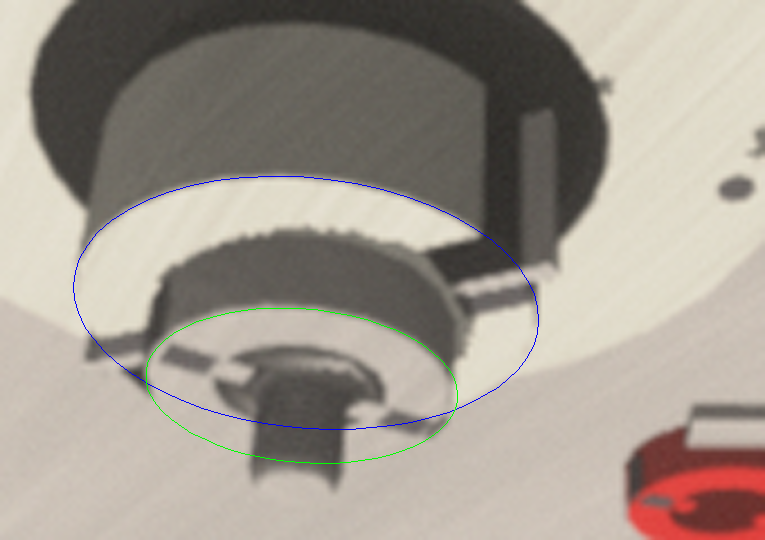

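Run:
```python
from h import *
import pickle
o=arm.get_obs();arm.servo_line(o["ee_pos"]+[0,0,110],v=200)
arm.move_to([413,322,290],down(2.8))
p=wrist();save(p,"c1");pickle.dump(p,open("c1.pkl","wb"))
for t in["console","jog_knob"]:lm(p,t)
print(arm.get_obs()["t"])
```

```text
console 0.88 [413.4 319.6   3.2]
jog_knob 0.6 [414.9 321.  171. ]
jog_knob 0.31 [413.6 317.    2.7]
14.6333
```

View pics/c1.png

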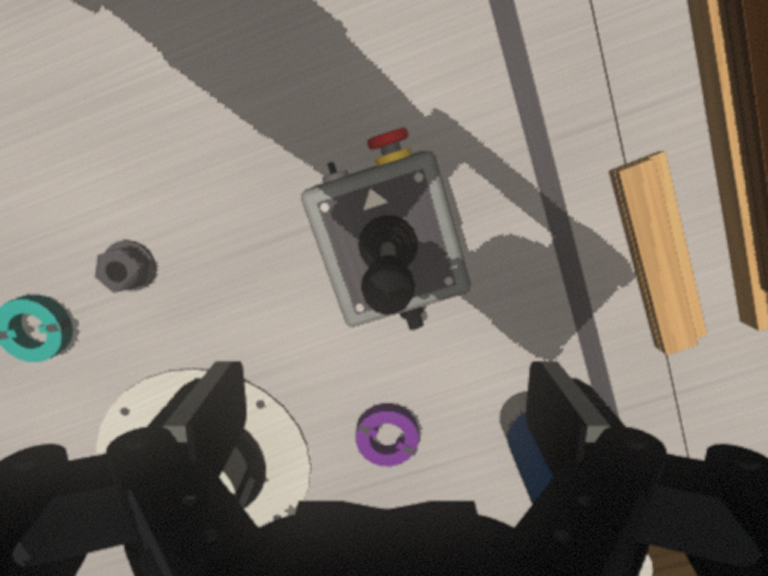

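Run:
```python
from h import *
import pickle
p=pickle.load(open("c1.pkl","rb"))
S=[atz(p,u/1.5-.2,v/1.5-.2,60)[:2] for u,v in((324,207),(419,178),(360,308),(449,281))]
fl,fr,bl,br=S
print(np.round(S,1),np.mean(S,0))
d=(bl+br-fl-fr)/2;e=(fl+bl-fr-br)/2
yaw=np.arctan2(d[1],d[0]);print(np.degrees(yaw),np.degrees(np.arctan2(e[1],e[0])),d,e)
H=np.array([*np.mean(S,0),60]);print(proj(p,H+[0,0,136]),proj(p,H+[0,0,112]),"knob px",387/1.5,288/1.5)
h=np.array([413.5,322,60])
for yaw in(np.radians(15),yaw,):
 for base in (yaw,yaw+np.pi):
  for a in(0,.3,.58,-.4):
    f=np.array([np.cos(yaw),np.sin(yaw),0]);ax=np.array([-f[1],f[0],0])
    Rl=R.from_rotvec(ax*a);up=Rl.apply([0,0,1]);
    o=(Rl*R.from_rotvec(down(base))).as_rotvec()
    q=arm.inverse_kinematics(h+up*95,o);print(round(base,2),a,None if q is None else q.round(2))
```

```text
[[369.9 284.1]
 [373.9 360.5]
 [456.6 281.5]
 [459.2 357.4]] [414.90270157 320.88658035]
-1.8961973146237416 -92.47009756157384 [86.03502803 -2.84835946] [ -3.28670625 -76.19039788]
(np.float64(258.7412921751203), np.float64(196.45505392980257)) (np.float64(258.68968720306174), np.float64(188.23094914206635)) knob px 258.0 192.0
0.26 0 [ 0.55  0.06  1.55 -0.    1.53  1.86]
0.26 0.3 [0.5  0.32 1.28 0.07 1.83 1.81]
0.26 0.58 [0.46 0.57 1.03 0.13 2.1  1.81]
0.26 -0.4 [ 0.68 -0.26  1.91 -0.18  1.13  2.04]
3.4 0 [ 0.55  0.06  1.55  0.    1.53 -1.28]
3.4 0.3 [ 0.5   0.32  1.28  0.07  1.83 -1.33]
3.4 0.58 [ 0.46  0.57  1.03  0.13  2.1  -1.34]
3.4 -0.4 [ 0.68 -0.26  1.91 -0.18  1.13 -1.11]
-0.03 0 [ 0.55  0.06  1.55 -0.    1.53  2.16]
-0.03 0.3 [0.44 0.29 1.33 0.14 1.79 2.06]
-0.03 0.58 [0.38 0.52 1.12 0.25 2.04 2.03]
-0.03 -0.4 [ 0.78 -0.18  1.84 -0.31  1.21  2.46]
3.11 0 [ 0.55  0.06  1.55 -0.    1.53 -0.98]
3.11 0.3 [ 0.44  0.29  1.33  0.14  1.79 -1.08]
3.11 0.58 [ 0.38  0.52  1.12  0.25  2.04 -1.11]
3.11 -0.4 [ 0.78 -0.18  1.84 -0.31  1.21 -0.69]
```

```bash
cat >> h.py <<'E'
H=np.array([414.6,321.2,60.]);CY=np.radians(-2)
_f=np.array([np.cos(CY),np.sin(CY),0]);AX=np.array([-_f[1],_f[0],0])
def lev(a,r=95):
    Rl=R.from_rotvec(AX*a);return H+Rl.apply([0,0,r]),(Rl*R.from_rotvec(down(CY+np.pi))).as_rotvec()
def st(m):
    o=arm.get_obs();print(m,round(o["t"],2),o["ee_pos"].round(1),o["force"].round(1),o["ft_torque"].round(2),round(o["gripper_width"],3));return o
def tilt(a,v=150): P,o=lev(a);arm.servo_line(P,o,v=v)
def shots(n):
    import pickle
    d={k:arm.capture(k) for k in("scene","side")};pickle.dump(d,open(n+".pkl","wb"));return d
E
python3 - <<'E'
from h import *
P,o=lev(0,225);arm.move_to(P,o);st("above")
P,o=lev(0);print(arm.servo_line(P,o,v=120,guard=10));st("down")
arm.close(45);st("closed")
shots("j0")
p=wrist();save(p,"j0")
E
```

```text
above 15.03 [414.5 321.  284.2] [-0.   0.3  0.2] [-0.04 -0.03  0.04] 0.997
False
down 16.27 [415.2 321.5 156.1] [-0.1 -0.4 -0.2] [-0.03  0.03  0.02] 0.996
closed 16.84 [414.8 321.1 155.5] [-0.  -0.3  2.9] [-0.18 -0.01 -0.01] 0.319
```

View pics/j0.png

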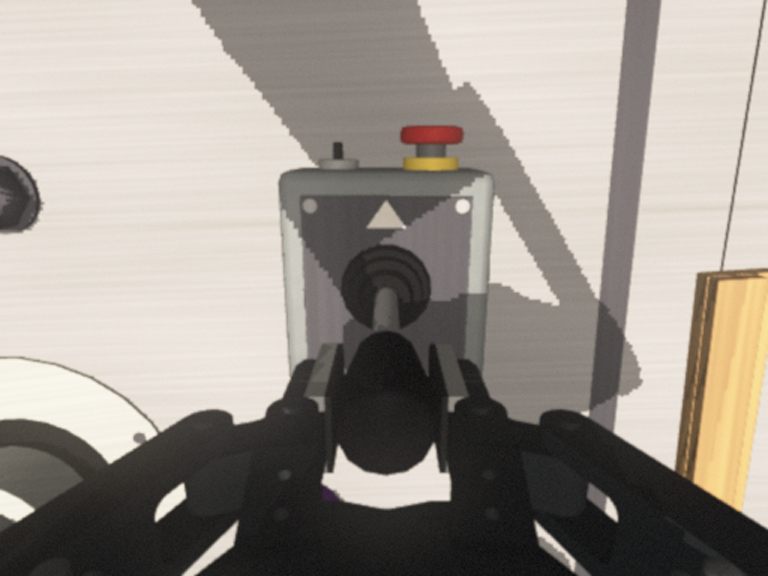

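Run:
```python
from h import *
tilt(.25);st(.25);tilt(.5);st(.5);arm.dwell(.6);st("held");tilt(.25);st(.25);tilt(0);arm.dwell(.2);st(0)
d=shots("j1")
for k in d: lm(d[k],"cutter_top");lm(d[k],"collar",4)
p=wrist();save(p,"j1")
import pickle
d0=pickle.load(open("j0.pkl","rb"))
for k in d:
    c=proj(d[k],[582.5,55.2,60]);u,v=int(c[0]),int(c[1]);w=17
    rows=np.hstack([cv2.resize(x[k]["img"][v-35:v+35,u-45:u+45,::-1],None,fx=4,fy=4,interpolation=cv2.INTER_CUBIC) for x in(d0,d)]);cv2.imwrite(f"pics/j1_{k}.png",rows)
    print(k,"px per mm",np.array(proj(d[k],[582.5,55.2,80]))-proj(d[k],[582.5,55.2,70]))
```

```text
0.25 17.39 [438.7 320.3 152.4] [-3.3 -1.4  5.4] [-0.23  0.58  0.05] 0.323
0.5 17.79 [459.8 319.5 144.3] [-5.2 -0.7  8.6] [-0.12  0.99  0.07] 0.321
held 18.39 [458.4 319.7 145. ] [-5.3 -0.7  8.3] [-0.19  0.87  0.1 ] 0.319
0.25 18.79 [436.2 320.5 153.1] [-3.1 -1.9  4. ] [-0.28  0.35  0.06] 0.323
0 19.39 [416.5 321.2 155.4] [-1.2 -1.8  6.1] [-0.35  0.01 -0.02] 0.32
cutter_top 0.94 [583.7  55.5  56. ]
cutter_top 0.64 [ 379.7 -144.1    1.3]
cutter_top 0.26 [584.1  53.7  58.9]
collar 0.74 [606.9 248.2  -2.7]
collar 0.66 [770.3  -9.4  -2.1]
collar 0.59 [582.   54.7  58.1]
collar 0.5 [384.  -27.5  -1. ]
cutter_top 0.62 [582.6  55.3  53.7]
collar 0.79 [579.4  56.1  59.4]
collar 0.53 [390.3 -26.9  -3.2]
collar 0.51 [770.4  -8.2  -1.3]
scene px per mm [ 0.01040004 -1.42651017]
side px per mm [-0.03280395 -2.10476192]
```

View pics/j1_side.png

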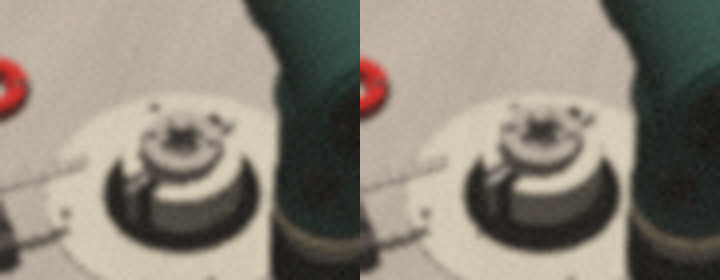

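View pics/j1_scene.png

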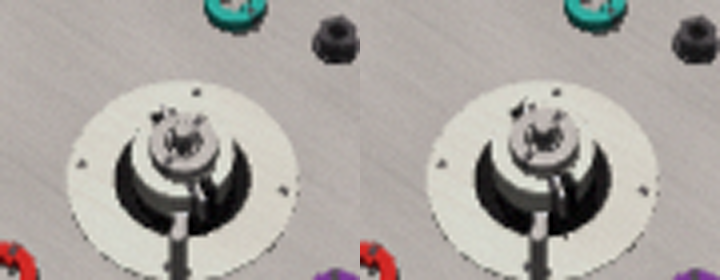

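```bash
cat >> h.py <<'E'
def rise(d0,d1,z0=68,verbose=True):
    out={}
    for k in d0:
        A,B=[cv2.resize(cv2.cvtColor(x[k]["img"],cv2.COLOR_RGB2GRAY),None,fx=8,fy=8,interpolation=cv2.INTER_CUBIC) for x in(d0,d1)]
        c=proj(d0[k],[582.5,55.2,z0+3]);u,v=int(c[0]*8),int(c[1]*8);w=10*8;s=9*8
        T=A[v-w:v+w,u-w:u+w];r=cv2.matchTemplate(B[v-w-s:v+w+s//3,u-w-s//3:u+w+s//3],T,cv2.TM_CCOEFF_NORMED)
        _,m,_,l=cv2.minMaxLoc(r);dy=(l[1]-s)/8;dx=(l[0]-s//3)/8
        a=[proj(d0[k],[582.5,55.2,z0+h])[1]-proj(d0[k],[582.5,55.2,z0])[1] for h in range(31)]
        out[k]=np.interp(-dy,-np.array(a),range(31));print(k,round(m,3),"dx",dx,"dy",dy,"rise",out[k].round(2))
    return out
E
python3 - <<'E'
from h import *
import pickle
rise(*[pickle.load(open(n+".pkl","rb")) for n in("j0","j1")])
E
```

```text
scene 0.971 dx 0.0 dy -1.125 rise 7.91
side 0.982 dx 0.0 dy -1.75 rise 8.34
```

Run:
```python
from h import *
import pickle
tilt(.25);tilt(.5);arm.dwell(1.15);st("held");tilt(.25);tilt(0);arm.dwell(.2);st(0)
d=shots("j2");rise(pickle.load(open("j0.pkl","rb")),d)
for k in d: lm(d[k],"cutter_top");lm(d[k],"collar",4)
```

```text
held 21.69 [460.2 319.5 144.1] [-3.5  0.1  8.4] [-0.25  0.9   0.09] 0.323
0 22.69 [417.3 321.2 155.4] [ 0.3 -1.5  6.5] [-0.31  0.01 -0.02] 0.317
scene 0.967 dx 0.0 dy -3.0 rise 20.95
side 0.969 dx 0.0 dy -4.5 rise 21.3
cutter_top 0.85 [582.3  57.3  66.8]
collar 0.77 [607.5 250.8  -0.9]
collar 0.68 [583.3  55.8  72.4]
collar 0.66 [770.5  -8.6  -2.8]
collar 0.47 [385.3 -24.5  -2.2]
cutter_top 0.74 [581.9  53.9  71.5]
collar 0.69 [584.2  56.3  71.7]
collar 0.66 [ 6.070e+02  2.581e+02 -4.000e-01]
collar 0.65 [389.  -28.2   0.4]
collar 0.45 [769.2  -7.9   1.3]
```

Run:
```python
from h import *
import pickle
arm.release();P,o=lev(0,225);arm.servo_line(P,o,v=200);st("up")
P,o=lookpose([620,85,60],-.92,.75,300)
arm.move_to(P+[0,0,90],o);arm.servo_line(P,v=200);arm.dwell(.3)
v=wrist();save(v,"v6");pickle.dump(v,open("v6.pkl","wb"));st("view")
lm(v,"cutter_top");lm(v,"gauge_tip");lm(v,"collar")
for z in (70,71.5,73):
    im=cv2.resize(v["img"][120:240,150:320,::-1],None,fx=4.5,fy=4.5,interpolation=cv2.INTER_CUBIC)
    c=np.array([582.5,55.2,0])
    def Z(X): u,w=proj(v,X);return (int((u-150+.4)*4.5),int((w-120+.4)*4.5))
    g=np.array([65.1,46.4,0])/80;n=np.array([-g[1],g[0],0])
    cv2.polylines(im,[np.array([Z(c+g*a+n*b+[0,0,z]) for a,b in((110,6),(80,6),(80,-6),(110,-6))])],False,(255,0,255),1)
    for r,zz,col in((49,z,(255,0,0)),(32,z+18,(0,255,0))):
        pts=np.array([Z(c+[r*np.cos(t),r*np.sin(t),zz]) for t in np.linspace(0,6.28,60)]);cv2.polylines(im,[pts],True,col,1)
    cv2.imwrite(f"pics/v6_{int(z)}.png",im)
```

```text
up 24.39 [414.1 321.  283.6] [ 0.1 -0.6 -0.8] [-0.01  0.01  0.  ] 1.001
view 26.25 [554.  172.  158.9] [ 0.7 -0.1 -0.7] [0.21 0.21 0.01] 1.004
cutter_top 0.71 [583.2  55.9  75.1]
gauge_tip 0.76 [646.1 102.7  73.1]
gauge_tip 0.6 [ 438.4 -281.7    0.8]
gauge_tip 0.17 [ 699.8 -277.3   -2.5]
collar 0.96 [582.9  55.1  73.7]
collar 0.8 [ 7.72e+02 -1.10e+01  2.00e-01]
collar 0.69 [604.8 251.8   2.1]
```

View pics/v6_70.png

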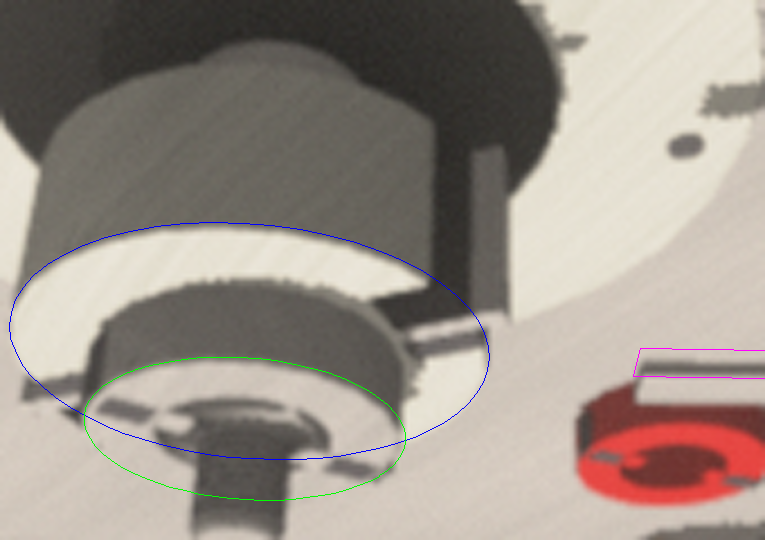

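View pics/v6_71.png

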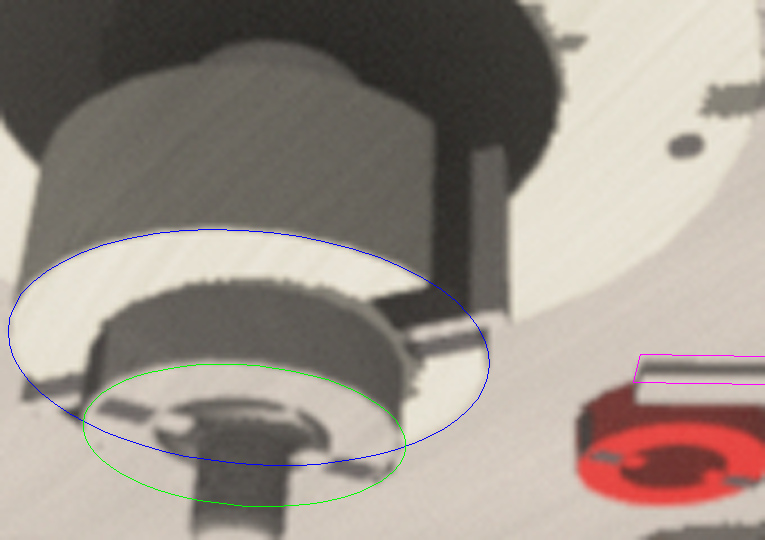

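View pics/v6_73.png

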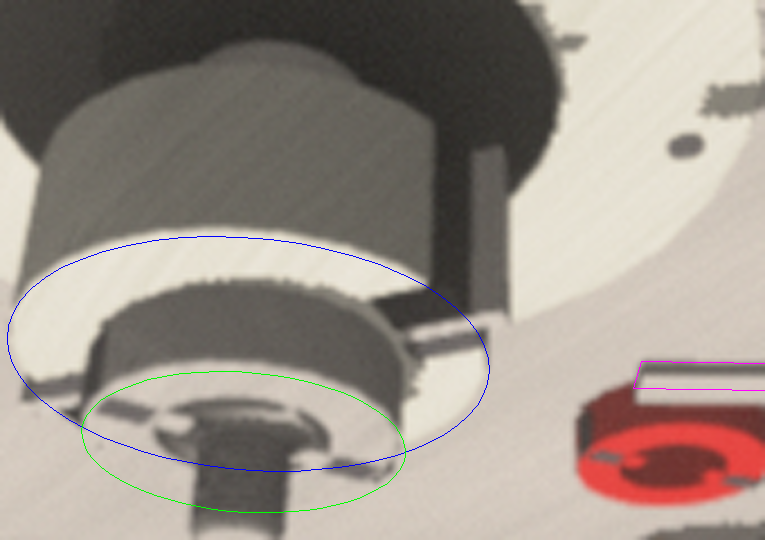

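Run:
```python
from h import *
import pickle
o=arm.get_obs();arm.servo_line(o["ee_pos"]+[0,0,110],v=200)
P,o=lev(0,225);arm.move_to(P,o)
P,o=lev(0);print(arm.servo_line(P,o,v=120,guard=10));arm.close(45);st("closed")
j0=pickle.load(open("j0.pkl","rb"));j2=pickle.load(open("j2.pkl","rb"))
a=shots("j3");rise(j0,a)
tilt(.25);tilt(.40);st("t");tilt(.25);tilt(0);arm.dwell(.2);st("back")
b=shots("j4");rise(j0,b);rise(a,b,89)
```

```text
False
closed 29.8 [414.9 321.1 155.5] [ 0.6 -1.7  2.5] [-0.13 -0.02 -0.01] 0.322
scene 0.967 dx 0.0 dy -3.0 rise 20.95
side 0.969 dx 0.0 dy -4.5 rise 21.3
t 30.6 [451.7 319.9 148.2] [-4.8 -0.6  6.9] [-0.18  0.78  0.08] 0.32
back 31.5 [416.2 321.2 155.4] [ 1.2 -1.   5.7] [-0.36  0.02  0.08] 0.322
scene 0.961 dx 0.0 dy -3.25 rise 22.67
side 0.972 dx 0.0 dy -4.875 rise 23.06
scene 0.976 dx 0.0 dy -0.25 rise 1.72
side 0.99 dx 0.0 dy -0.375 rise 1.76
```

Run:
```python
from h import *
import pickle
arm.release();P,o=lev(0,225);arm.servo_line(P,o,v=200);st("up")
P,o=lookpose([620,85,75],-.92,.85,300)
arm.move_to(P+[0,0,90],o);arm.servo_line(P,v=200);arm.dwell(.4)
v=wrist();st("view")
lm(v,"cutter_top");lm(v,"gauge_tip");lm(v,"collar")
for z in (72,73):
    x0,y0=140,110
    im=cv2.resize(v["img"][y0:y0+125,x0:x0+175,::-1],None,fx=4.5,fy=4.5,interpolation=cv2.INTER_CUBIC)
    c=np.array([582.5,55.2,0])
    def Z(X): u,w=proj(v,X);return (int((u-x0+.4)*4.5),int((w-y0+.4)*4.5))
    g=np.array([65.1,46.4,0])/80;n=np.array([-g[1],g[0],0])
    cv2.polylines(im,[np.array([Z(c+g*a+n*b+[0,0,z]) for a,b in((110,6),(80,6),(80,-6),(110,-6))])],False,(255,0,255),1)
    for r,zz,col in((49,z,(255,0,0)),(32,z+18,(0,255,0))):
        pts=np.array([Z(c+[r*np.cos(t),r*np.sin(t),zz]) for t in np.linspace(0,6.28,60)]);cv2.polylines(im,[pts],True,col,1)
    cv2.imwrite(f"pics/v7_{int(z)}.png",im)
```

```text
up 33.0 [414.2 320.9 283.6] [-0.8  0.1 -0.1] [0.03 0.04 0.02] 0.999
view 35.02 [548.2 179.2 161.8] [ 0.2  0.  -0.2] [0.3  0.17 0.01] 0.997
cutter_top 0.96 [582.5  54.5  77.9]
gauge_tip 0.68 [643.7 102.3  71.1]
gauge_tip 0.39 [581.   54.   78.6]
collar 0.71 [584.5  55.3  76.1]
collar 0.59 [ 7.702e+02 -1.220e+01 -3.000e-01]
collar 0.55 [583.9  51.8  93.1]
```

View pics/v7_72.png

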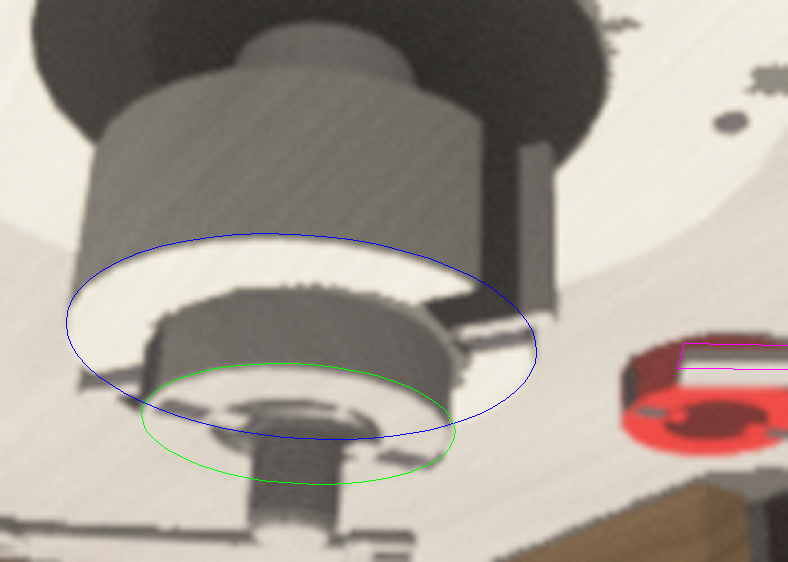

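View pics/v7_73.png

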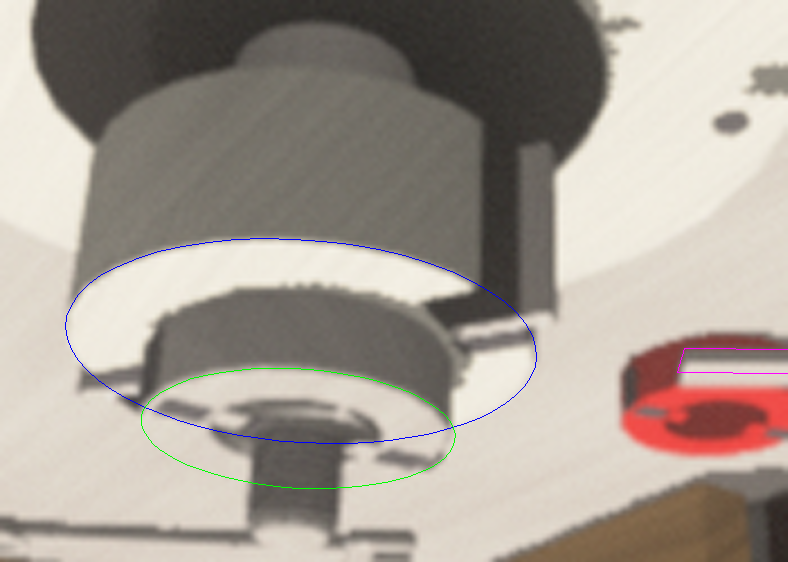

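Run:
```python
from h import *
o=arm.get_obs();arm.servo_line(o["ee_pos"]+[0,0,90],v=200);arm.dwell(.3)
d=arm.capture("scene");lm(d,"jog_knob");lm(d,"collar",4);st("end")
cv2.imwrite("pics/end.png",cv2.resize(d["img"][160:290,200:380,::-1],None,fx=4,fy=4))
```

```text
jog_knob 0.57 [420.  320.7 173.5]
collar 0.74 [ 7.74e+02 -9.70e+00 -5.00e-01]
collar 0.64 [609.8 249.9   1. ]
collar 0.62 [583.1  55.8  72.2]
collar 0.54 [ 3.828e+02 -2.520e+01  2.000e-01]
end 36.22 [547.9 179.  250.7] [ 0.2 -0.7  0.3] [ 0.24  0.24 -0.02] 1.002
```

View pics/end.png

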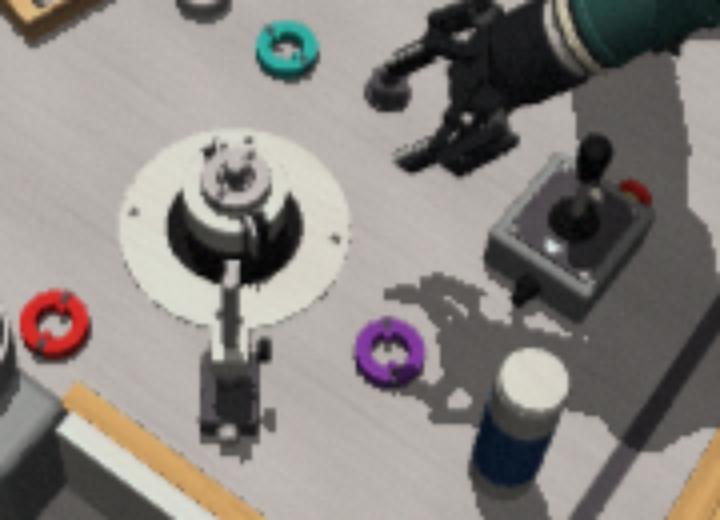

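Run:
```python
from h import *
d=arm.capture("scene");s=arm.capture("side")
for p,n in((d,"scene"),(s,"side")):
    old=cv2.imread(f"pics/{n}0.png",0);new=cv2.cvtColor(p["img"],cv2.COLOR_RGB2GRAY)
    c=proj(p,[414.6,321.2,172]);u,v=map(int,c)
    A,B=[cv2.resize(x[v-25:v+25,u-25:u+25],None,fx=8,fy=8,interpolation=cv2.INTER_CUBIC) for x in(old,new)]
    w=(slice(100,300),slice(110,290))
    _,m,_,l=cv2.minMaxLoc(cv2.matchTemplate(B,A[w],cv2.TM_CCOEFF_NORMED))
    print(n,m,((l[0]-110)/8,(l[1]-100)/8),"px for 0.05rad",np.array(proj(p,[414.6+112*.05,321.2,172]))-c)
    cv2.imwrite(f"pics/k_{n}.png",np.hstack([A,B]))
    lm(p,"jog_knob")
```

```text
scene 0.7213175296783447 (-0.375, 0.5) px for 0.05rad [-0.81997157  1.07926563]
jog_knob 0.47 [418.  320.7 170.5]
jog_knob 0.39 [583.4  56.   74.9]
side 0.991431474685669 (-1.875, -0.375) px for 0.05rad [-2.1045928  -0.45093452]
jog_knob 0.75 [418.6 323.5 173. ]
jog_knob 0.71 [ 660.1 -389.2   -1.9]
```

View pics/k_scene.png

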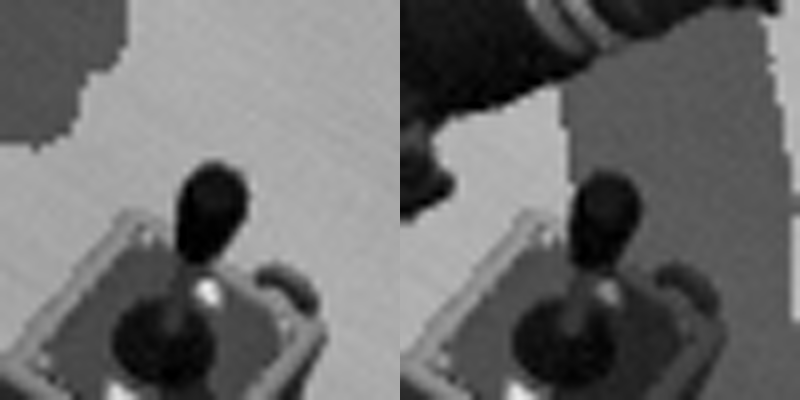

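View pics/k_side.png

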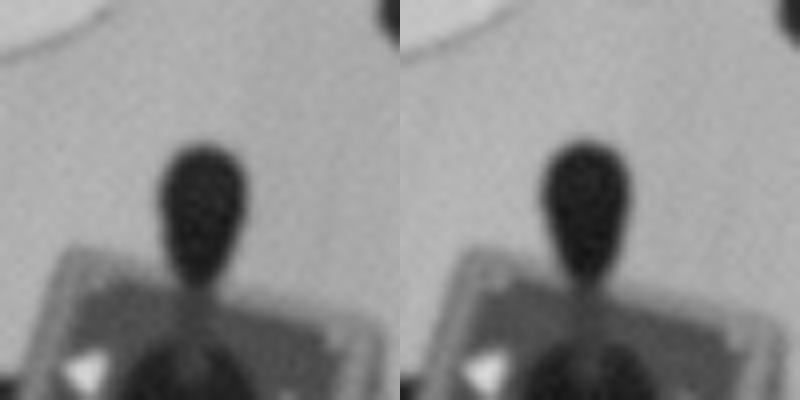

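Run:
```python
from h import *
P,o=lev(0,225);arm.move_to(P,o)
P,o=lev(0);print(arm.servo_line(P,o,v=120,guard=10));arm.close(45);st("closed")
tilt(-.055);arm.dwell(.3);st("tilted")
arm.release();
Q,_=lev(-.055,225);arm.servo_line(Q,v=200)
P,o=lookpose([620,85,75],-.92,.85,300);arm.move_to(P+[0,0,90],o);arm.dwell(.3);st("away")
for n in("scene","side"):
    p=arm.capture(n)
    old=cv2.imread(f"pics/{n}0.png",0);new=cv2.cvtColor(p["img"],cv2.COLOR_RGB2GRAY)
    c=proj(p,[414.6,321.2,172]);u,v=map(int,c)
    A,B=[cv2.resize(x[v-25:v+25,u-25:u+25],None,fx=8,fy=8,interpolation=cv2.INTER_CUBIC) for x in(old,new)]
    _,m,_,l=cv2.minMaxLoc(cv2.matchTemplate(B,A[100:300,110:290],cv2.TM_CCOEFF_NORMED))
    print(n,round(m,2),((l[0]-110)/8,(l[1]-100)/8));lm(p,"jog_knob",1);lm(p,"cutter_top",1);lm(p,"collar",3)
```

```text
False
closed 39.19 [414.9 321.1 155.5] [ 0.2 -0.3  2. ] [-0.17 -0.03  0.04] 0.318
tilted 39.74 [410.  321.4 155.3] [ 1.9 -0.4  3.5] [-0.3  -0.11 -0.01] 0.325
away 42.39 [548.1 179.1 251.9] [-0.2  0.   0.2] [ 0.22  0.24 -0.06] 0.998
scene 0.72 (-0.375, 0.5)
jog_knob 0.69 [417.6 321.7 176. ]
cutter_top 0.8 [581.7  53.9  72.1]
collar 0.67 [582.9  55.   72.7]
collar 0.52 [606.7 249.9   0.7]
collar 0.48 [770.9  -9.3  -1.6]
side 0.99 (-1.875, -0.375)
jog_knob 0.79 [420.6 326.2 169.7]
cutter_top 0.71 [580.8  58.4  73.1]
collar 0.7 [6.058e+02 2.544e+02 2.000e-01]
collar 0.64 [771.2  -9.   -4.6]
collar 0.58 [391.2 -24.7   2.2]
```

Run:
```python
import cv2,pickle,numpy as np
a=cv2.imread("pics/scene0.png",0)[160:290,200:380];a=cv2.resize(a,None,fx=4,fy=4,interpolation=cv2.INTER_CUBIC)
T=a[125:200,570:630]
for n in("g6","end"):
    b=cv2.imread(f"pics/{n}.png",0);_,m,_,l=cv2.minMaxLoc(cv2.matchTemplate(b[100:220,550:660],T,cv2.TM_CCOEFF_NORMED));print(n,m,(l[0]+550-570)/4,(l[1]+100-125)/4)
S=cv2.resize(cv2.imread("pics/side0.png",0)[200:330,150:320],None,fx=4,fy=4,interpolation=cv2.INTER_CUBIC)
T=S[215:300,460:530];b=cv2.imread("pics/s1.png",0)
_,m,_,l=cv2.minMaxLoc(cv2.matchTemplate(b,T,cv2.TM_CCOEFF_NORMED));print("s1",m,(l[0]-460)/4,(l[1]-215)/4)
s0=cv2.imread("pics/side0.png",0)
from h import proj
for n in("j0","j1","j2","j3","j4"):
    d=pickle.load(open(n+".pkl","rb"))["side"];b=cv2.cvtColor(d["img"],cv2.COLOR_RGB2GRAY)
    cv2.imwrite(f"pics/kk_{n}.png",cv2.resize(b[240:320,230:320],None,fx=5,fy=5))
# edges of knob, absolute lean in side view, start image vs model
d=pickle.load(open("j0.pkl","rb"))["side"]
for H in([414.9,320.9],[414,321.5]):
    print("upright knob mid px",proj(d,[*H,172]),"top",proj(d,[*H,196]),"+.045",proj(d,[H[0]+5,H[1],172]))
m=(s0[255:290,255:295]<60);ys,xs=np.nonzero(m);print("start knob dark centroid",xs.mean()+255,ys.mean()+255)
```

```text
g6 0.9993734359741211 0.0 0.0
end 0.8312152624130249 -0.25 0.25
s1 0.8666410446166992 0.25 -0.5
upright knob mid px (np.float64(273.3345758839571), np.float64(263.279251560633)) top (np.float64(273.74056151039065), np.float64(257.85023221027586)) +.045 (np.float64(271.4557705369956), np.float64(262.8767644923182))
upright knob mid px (np.float64(273.6241743328384), np.float64(263.5372392957186)) top (np.float64(274.0345282849712), np.float64(258.1093999741165)) +.045 (np.float64(271.7442960467016), np.float64(263.13438277476456))
start knob dark centroid 271.85537190082647 275.6942148760331
```

Run:
```python
from h import *
arm.sign_off();print(arm.get_obs()["t"])
```

```text
the job is handed in; nothing more can be done
the job is handed in; nothing more can be done
```

I turned the collar about 94° until its tongues dropped into the keyways, then raised the spindle in three jogs of the lever. I let the lever go and handed the job in at about 42 s of the 56 s allowed.

**Collar:** A picture after the turn matched a collar top 18 mm above the cutter block, with its outline centred on the axis. The last close-up, after the jogs, showed the same, so it was home and stayed home.

**Height:** In the last close-up the cutter block's top is at about 72.5–73 mm and the underside of the gauge finger at about 72.5 mm, within the 3 mm allowed. The trained network disagreed at that view: it put the block at 78 mm and the finger at 71 mm. It read 72–73 mm for the block from the two fixed cameras at the end.

**Lever:** This check did not come out clean. After release the lever rests about 0.045 rad further forward than at the start by the side camera, and about 0.02 rad by the scene camera; the limit is 0.06. I gripped it, moved it back by about 0.055 rad and let go, and it returned to exactly the same place. I took that to be where its spring centres it.

**Rest of the scene:** I saw no sign that the gauge or any loose thing moved, but I did not measure them again at the end. The arm was clear of everything when I handed in.

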